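Find the rubbing filter cell by feel and press it home

ROBOT

A 6-joint arm with a two-finger parallel gripper is mounted at the origin on a cart in front of the work surface, level with it; the furniture and walls round the work are solid. World frame = base frame: x ahead of the robot, y to its left, z up, the work surface at z = 0. Lengths are in mm, angles in rad, forces in N, time in s.
With the tool pointing down it reaches from about 275 to 1000 mm from the base axis. Payload 8.4 kg.
Tool frame: the origin (TCP) lies on the centre line of the jaws, within the pads' length; the fingertips stand r.tip_reach ahead of it and the grasp point (between the pads) lies 11 mm behind it (r.tip_reach is the distance from the TCP to the fingertips, in mm); z points along the fingers, y is the line along which they close (so a half turn about z gives the same grasp; the last joint's range is limited). The gripper opens to 85 mm and grips with 20 to 120 N. Pads are 22 mm wide; open, the fingers measure 114 mm over their backs; the gripper's body (76 mm by 85 mm) begins 54 mm behind the grasp point. The pads swing forward as they close: fully open they stand 13 mm farther back than shut.
Start: joints at [-1.207, 0.353, 1.633, -0, 1.155, -0.002], TCP at [223.559, -583.652, 239.281] pointing down, gripper open.
Joint ranges: [-2.63, 2.63], [-0.92, 2.1], [0.06, 2.66], [-1.3, 4.44], [0, 2.69], [-3.02, 3.02]. Speed limits (rad/s): [2.22, 2.22, 2.79, 3.14, 3.14, 3.14].

INTERFACE

Orientations are given as [roll, pitch, yaw] about the fixed x, y, z axes, in that order (R = Rz(yaw) Ry(pitch) Rx(roll)).
In Python, from rig import r gives the robot as it stands.
- The arm moves only by the tool carry_out, never from a script. Its argument "targets" is a list of rows, each an object with "dp": the shift along the tool's x, y, z in mm, a list of three; "yaw": the turn about the tool's z in degrees. A call has 1 to 12 rows; each row is the pose to reach, as a shift and turn from the pose commanded when the call began, along the tool's axes at that moment; what a row does not reach only later rows make up. A row lasts 1/8 s, in which the tool goes at most 62.5 mm and 10.7 degrees, less where a joint would pass 70% of its speed; a pose out of reach is approached as far as the arm can. A call with a gripper value outside its range is refused whole. "fingers" is the opening, from -1 (shut) to 1 (fully open), so that 0 is half open, set as the call begins (left out, the last holds). The fingers move at their own pace and stop on an object; "grip_force" is the grip in N (left out, the last holds). Time passes only in rows, so rows that repeat a pose let the fingers close. It gives the time, the measured TCP pose, the force, the opening and the grip force at its end, in the units of the state.
- r.sense(): the state, without advancing time (a new reading comes with each control period).
- r.grab_frame(name): name is "scene" or "top" or "wrist"; returns the picture (420x560x3 uint8, red, green, blue); there is no depth.
- r.get_calibration(name): a dict with "fx", "fy", "cx", "cy" (pixels), "rvec" (rotation vector, rad) and "tvec" (3), from world to camera coordinates, as OpenCV has them. Camera axes: x right, y down, z forward; pixel columns grow to the right and rows downward; lengths in mm; the calibration is good to about 2 mm. A picture is of the moment at which its call begins: read the wrist's pose just before it. get_calibration takes no time and is no camera call; for the wrist camera it gives the pose at the moment of the call.
- r.sign_off(): hands the job in; it is judged then, once.
The state is a dict: "clock": time; "qpos": joint angles; "qvel": joint speeds; "joint_efforts": joint torques, N m; "eef_pos": TCP position; "tcp_rot": TCP orientation; "contact_force": force on the tool from outside, world axes, zero at the start; "wrist_torque": the same for the moment, N m; "opening": opening from 0.0 (shut) to 1.0 (fully open); "grasp_force": force on a finger pad.
Only numpy, scipy, OpenCV 4.12 (cv2) and the standard library are available. Lean on these libraries where they do the work, as an engineer would, in place of code of your own. Each camera call takes 0.05 s, during which the arm holds its last target. There are 200 camera calls.

TASK

One of the six filter cells in the filter wheel is not pushed fully home and rubs on the light seal hidden under the cover. Turn the wheel round by its finger knob to feel where it drags, bring the cell that rubs to the loading window, and press it gently until it is fully home. Do not push on any of the other cells, and leave the things lying round the unit where they are.

Things in the scene. Friction and masses are not known exactly. Their poses are not given: they have to be found in the camera images.
- filter_unit: Round black filter-wheel unit, fixed flat on the table: 172 mm across, plain grey cover, top face at z = 42 mm; ears with screws out to 105 mm at its +y and -y sides. Origin: centre of its underside, on the wheel's upright axis; z up; -x points to the loading window, +x to the hidden light seal. Inside turns a wheel with six like cells, 60 degrees apart, centres 58 mm from the axis.
- index_arm: Steel arm on the wheel's axis above the cover, clamped to the wheel at an unknown angle without slip. Turns either way for several turns, no click stops, about 0.8 N of drag at the knob; stays where it is left. Origin on the axis, 42 mm above the table, z up; its -x points along the arm to the knob. Hub and screw reach 54 mm above the table.
- knob (a point): Middle of the upright black finger knob on the arm's end, 24 mm from the axis: round, 14 mm across, 32 mm tall, from 49 to 81 mm above the table (this point at 65 mm). It turns freely on its own pin, so it can be held and led round in a circle without turning the hand.
- loading_window (a point): Point in the window 58 mm from the axis, 30 mm above the table: centre of the top of a cell that is home and stands mid-window. The window is a 64 degree sector of the cover, 37 to 82 mm from the axis, 72 mm wide here. Cells: bevelled aluminium rings with a glass, 30 mm across, flat top 22 mm across, 12 mm below the cover's top face when home; the wheel's disc is 4 mm lower.
- light_seal: Block on the cover (38 to 80 mm from the axis, top z = 50.5 mm), opposite the window, with a hidden sprung seal bar. Origin: underside of the bar, 58 mm from the axis, 0.8 mm above cells that are home. The high cell lifts the bar: at the knob the drag jumps to 9 to 13 N about 0.25 rad before the cell is centred below it, is 6 to 7 N on to 0.2 rad past, then as before. Same in both directions.
- loose_cell (a joint): How far the badly seated cell stands too high (m): 0.0024 to 0.0030 at the start, 0 when fully home. It is tight in its seat: it moves straight down under a push of about 9 N, stays where it is left, and ends on a hard stop; its glass bears 25 N at most, the cells that are home should not be pushed at all. This number does not tell which cell it is.
- adapter_ring: Loose bystander: black ring, 34 mm across, 9 mm high, origin at the centre of its underside.
- dish: Loose bystander: clear round dish, 38 mm across, 11 mm high, origin at the centre of its underside.
- hex_key: Loose bystander: black hex key, 30 x 80 x 5 mm, origin at the centre of its underside.

How it is judged (in metres and radians):
On the way, in this order (a step that is already met when the one before it is completed fails the run):
1. the wheel is turned until the badly seated cell rubs on the light seal (contact force between index_arm and light_seal above 0.5 N), for 0.1 s.
2. the badly seated cell is pressed home (value of joint loose_cell below 0.0006 m), for 0.2 s.
At the end, for the whole second after the job is handed in: The cell that rubbed is home to within 0.6 mm, nothing rubs on the seal, and the wheel stands still (value of joint loose_cell below 0.0006 m and contact force between index_arm and light_seal below 0.2 N and angular speed of index_arm below 0.05 rad/s); the robot touches nothing.
It fails at once if a filter cell that was already home is pushed with more than 4 N (contact force between the fingers and filter_wheel_c1 above 4 N or contact force between the fingers and filter_wheel_c2 above 4 N or contact force between the fingers and filter_wheel_c3 above 4 N or contact force between the fingers and filter_wheel_c4 above 4 N or contact force between the fingers and filter_wheel_c5 above 4 N).
It fails at once if the badly seated cell is pushed with more than 25 N (contact force between anything else and loose_cell_c0 above 25 N).
It fails at once if a bystander is moved more than 30 mm (distance of any of adapter_ring, dish, hex_key from where it was at the start of the episode above 0.03 m).
It also fails if it takes over 72 s, if anything falls off the work surface, if the arm or the gripper's body presses on something with over 40 N, if the wrist force passes 120 N, or if a joint passes its speed limit or range.

## Working session

There is one attempt and no reset: what is moved stays moved. The work goes in short steps, Python scripts to look and compute and a tool call to move; the robot and the scene stay as the last step left them, time stands still between calls to the robot, and variables do not carry over. Pictures are saved under pics/ and viewed, at most 10 in all, crops included, and the job is handed in when it is done.

Besides the shell and the picture viewer there is one more tool, called after "Request:" by a JSON object that holds its "method" and its "body". carry_out: Moves the arm, as the interface text tells. Its arguments: {"type":"object","properties":{"targets":{"type":"array","items":{"type":"object","properties":{"dp":{"type":"array","items":{"type":"number"}},"yaw":{"type":"number"}}}},"fingers":{"type":"number"},"grip_force":{"type":"number"}},"required":["targets"]}

```bash
mkdir -p pics; ls; python3 - <<'E'
from rig import r
import cv2
print(r.sense(), r.tip_reach)
for n in ("scene","top"):
    cv2.imwrite(f"pics/{n}0.png", r.grab_frame(n)[:,:,::-1])
    print(n, r.get_calibration(n))
E
```

```text
pics
{'clock': 0.0, 'qpos': array([-1.20737564e+00,  3.53679118e-01,  1.63416396e+00,  2.66735755e-05,
        1.15526782e+00, -2.37328648e-03]), 'qvel': array([-0.00051002,  0.0008918 , -0.00093032, -0.00045241,  0.00078154,
       -0.00094081]), 'joint_efforts': array([ 4.22282437e-04, -6.05250049e+01, -3.42066979e+01, -7.34922719e-05,
        9.25684551e-03,  4.73123620e-06]), 'eef_pos': array([ 223.39976826, -583.16724049,  238.52960927]), 'tcp_rot': array([-3.14007447e+00, -2.79905131e-05,  3.65783162e-01]), 'contact_force': array([-0.18440507,  0.43862294,  1.09590904]), 'wrist_torque': array([-0.00561627, -0.01465031,  0.00194563]), 'grasp_force': 0.0, 'opening': 0.9974276782149084} 8.0
scene {'fx': 420.2808816583963, 'fy': 420.2808816583963, 'cx': 279.98492194537823, 'cy': 208.30242652880008, 'rvec': array([ 1.90183026, -1.16378965,  0.6158703 ]), 'tvec': array([-497.90731369,  228.8540921 ,  631.5809305 ])}
top {'fx': 484.7642377219761, 'fy': 484.7642377219761, 'cx': 274.7344026146938, 'cy': 213.59972870787269, 'rvec': array([ 2.13028114, -2.14300789,  0.19732239]), 'tvec': array([-280.40211909,  507.09847606,  828.78980567])}
```

View pics/top0.png

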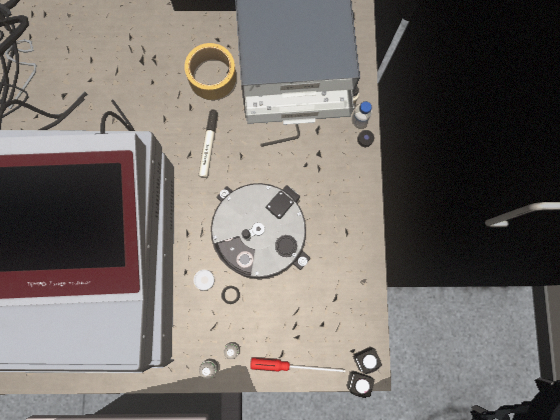

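View pics/scene0.png

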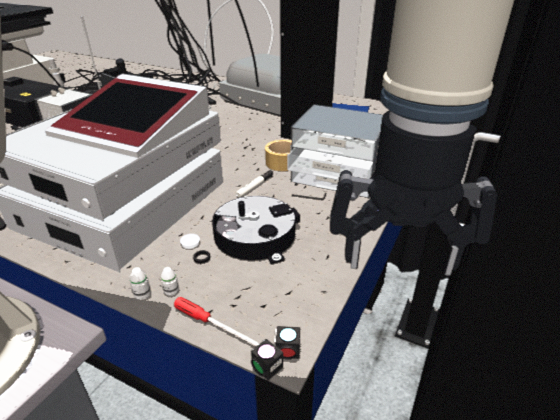

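The top view shows the unit centred near (259,229), the light seal near (283,202) and the window near (240,252). The knob is near (247,234), and the ring, dish and key are outside the unit. Next I'll measure these more closely.

```bash
cat > h.py <<'E'
import numpy as np, cv2
from rig import r
def ray(cal,uv):
    R,_=cv2.Rodrigues(cal["rvec"]); t=np.array(cal["tvec"])
    d=R.T@np.array([(uv[0]-cal["cx"])/cal["fx"],(uv[1]-cal["cy"])/cal["fy"],1.]); return -R.T@t,d
def plane(cal,uv,z):
    o,d=ray(cal,uv); return o+d*(z-o[2])/d[2]
def proj(cal,P):
    K=np.array([[cal["fx"],0,cal["cx"]],[0,cal["fy"],cal["cy"]],[0,0,1]])
    return cv2.projectPoints(np.array(P,float).reshape(-1,1,3),cal["rvec"],cal["tvec"],K,None)[0].reshape(-1,2)
E
python3 - <<'E'
from h import *
c=r.get_calibration("top")
for n,uv,z in [("hub",(259,229),52),("seal",(283,202),50.5),("knob",(246.5,234),81),("ear1",(224,194),30),("ear2",(303,262),30),("ring",(231,295),5),("dish",(204,280),10),("winmid",(240,251),34)]:
    print(n,plane(c,uv,z).round(1))
im=cv2.imread("pics/top0.png")
cv2.imwrite("pics/topc.png",cv2.resize(im[170:310,190:330],None,fx=4.2,fy=4.2,interpolation=cv2.INTER_CUBIC))
E
```

```text
hub [ 476.6 -255.1   52. ]
seal [ 525.7 -298.4   50.5]
knob [ 463.9 -234.3   81. ]
ear1 [ 545.3 -190.2   30. ]
ear2 [ 419.2 -334.    30. ]
ring [ 361.4 -202.7    5. ]
dish [ 388.8 -153.5   10. ]
winmid [ 439.3 -220.5   34. ]
```

View pics/topc.png

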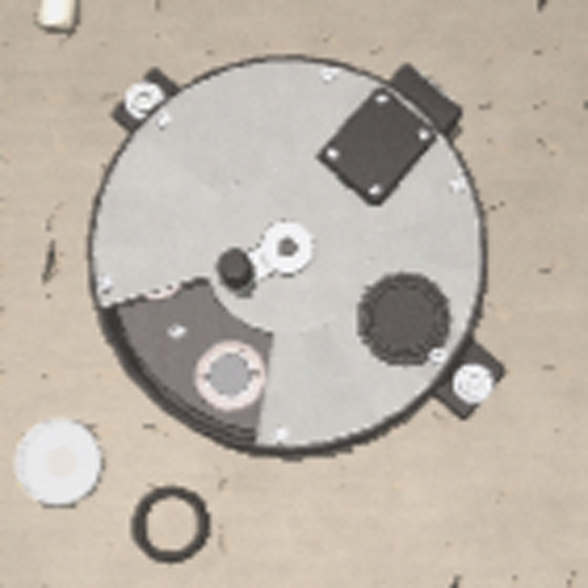

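The crop puts the hub screw at full-image (258.6,228.8), the seal in the -41° direction and the window opposite it. The knob is near crop (235,268). I'll move above the unit, turning the jaws to close along the unit's y.

Request:
{"method": "carry_out", "body": {"targets": [{"dp":[50,-30,0],"yaw":9},{"dp":[100,-61,0],"yaw":18},{"dp":[150,-92,0],"yaw":27},{"dp":[200,-122,0],"yaw":36},{"dp":[250,-153,0],"yaw":45},{"dp":[300,-184,0],"yaw":54},{"dp":[354,-216,0],"yaw":62.5},{"dp":[354,-216,0],"yaw":62.5},{"dp":[354,-216,0],"yaw":62.5},{"dp":[354,-216,0],"yaw":62.5},{"dp":[354,-216,0],"yaw":62.5}]}}

```text
clock: 1.48
eef_pos: [476.1, -256.4, 239.2]
tcp_rot: [3.141, 0.0, -0.726]
contact_force: [-0.9, 0.0, 0.2]
opening: 1.004
grasp_force: 0.0
```

```bash
python3 - <<'E'
from h import *
s=r.sense(); print(s["clock"],s["eef_pos"],s["tcp_rot"],s["qpos"],s["contact_force"])
c=r.get_calibration("wrist"); im=r.grab_frame("wrist")[:,:,::-1]; cv2.imwrite("pics/w1.png",im); np.save("w1.npy",c,allow_pickle=True)
print(c, ray(c,(280,210)))
E
```

```text
1.475 [ 476.14096222 -256.35926382  239.24349441] [ 3.14142626e+00  1.48752844e-04 -7.26452385e-01] [-4.96596285e-01  2.22530831e-01  1.81375733e+00 -1.43370235e-04
  1.10548725e+00  1.80071676e+00] [-0.85317109  0.01552268  0.20207142]
{'fx': 317.76821352792416, 'fy': 317.76821352792416, 'cx': 286.0814504548344, 'cy': 208.76095301724192, 'rvec': array([-1.21915821,  2.71384625,  0.44666272]), 'tvec': array([125.21305549, 457.62431944, 548.59712129])} (array([ 538.65211208, -311.07737717,  373.01728654]), array([-0.22959364,  0.22964189, -0.94600889]))
```

View pics/w1.png

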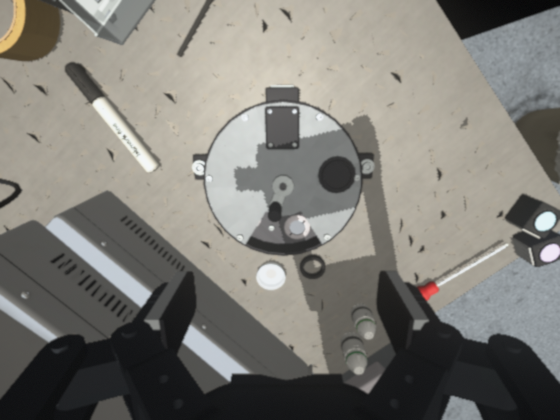

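The wrist view shows the hub near (283,186), the seal near (282,127), the knob near (275,211) and a cell in the window near (297,227). I'll zoom in.

```bash
python3 - <<'E'
import cv2
im=cv2.imread("pics/w1.png")[80:260,190:380]
cv2.imwrite("pics/w1c.png",cv2.resize(im,None,fx=3.2,fy=3.2,interpolation=cv2.INTER_CUBIC))
E
```

```text
(no output)
```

View pics/w1c.png

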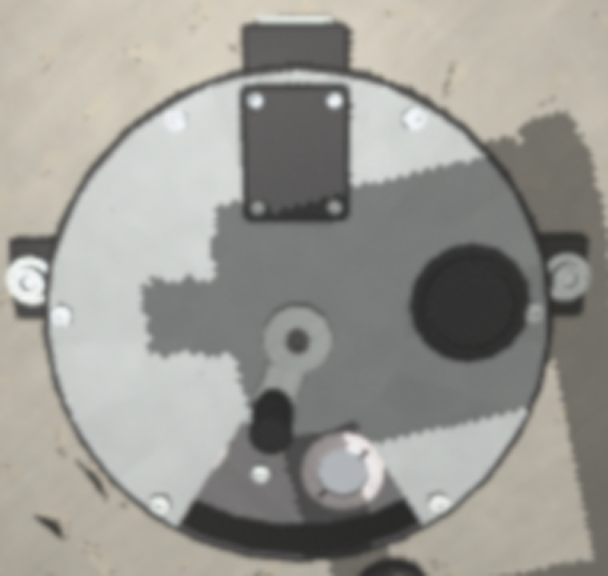

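The zoom shows the hub screw at (282.8,186.6) in full-image pixels, the knob top near (274.7,215.6) and the cell glass near (297.2,227.2). The seal screws are at crop (255,101), (335,101), (257,207) and (335,207).

```bash
python3 - <<'E'
from h import *
t=r.get_calibration("top"); w=np.load("w1.npy",allow_pickle=True).item()
f=lambda u,v:(190+u/3.2,80+v/3.2); g=lambda u,v:(190+u/4.2,170+v/4.2)
def show(n,a,b,z):
    A=plane(w,f(*a),z); B=plane(t,g(*b),z) if b else None
    print(n,A.round(1),None if B is None else B.round(1)); return A
h=show("hub",(297,341),(288,247),54)
k=show("knobtop",(271,434),(235,262),81)
c=show("cell",(343,471),(231,374),30)
S=[show("s",a,b,50.5) for a,b in [((255,101),(381,98)),((335,101),(424,135)),((257,207),(332,153)),((335,207),(375,190))]]
sc=np.mean(S,0); d=sc-h; print("seal dir",np.degrees(np.arctan2(d[1],d[0])),np.hypot(*d[:2]))
C=[show("cov",a,b,42) for a,b in [((176,121),(163,120)),((415,119),(328,74)),((62,316),(104,287)),((534,314),(457,184)),((160,504),None),((438,504),None)]]
(x,y),rr=cv2.minEnclosingCircle(np.array(C,np.float32)[:,:2]); 
A=np.c_[2*np.array(C)[:,:2],np.ones(6)]; p=np.linalg.lstsq(A,(np.array(C)[:,:2]**2).sum(1),rcond=None)[0]; print("cover circ",p[:2],np.sqrt(p[2]+p[0]**2+p[1]**2))
for n,v in(("knob",k-h),("cell",c-h)): print(n,np.degrees(np.arctan2(v[1],v[0])),np.hypot(*v[:2]))
E
```

```text
hub [ 478.4 -253.    54. ] [ 476.7 -254.4   54. ]
knobtop [ 466.9 -232.4   81. ] [ 466.8 -233.4   81. ]
cell [ 426.4 -228.6   30. ] [ 425.1 -229.4   30. ]
s [ 542.2 -292.9   50.5] [ 541.6 -294.4   50.5]
s [ 526.  -311.    50.5] [ 525.3 -312.7   50.5]
s [ 518.3 -271.8   50.5] [ 517.7 -273.2   50.5]
s [ 502.1 -290.1   50.5] [ 501.5 -291.5   50.5]
seal dir -41.32069821631034 58.29271836452228
cov [ 554.3 -269.8   42. ] [ 534.2 -200.1   42. ]
cov [ 505.  -326.2   42. ] [ 554.3 -271.7   42. ]
cov [ 534.5 -198.    42. ] [ 461.6 -175.7   42. ]
cov [ 430.6 -315.9   42. ] [ 505.4 -327.1   42. ]
cov [ 463.9 -174.7   42. ] None
cov [ 398.5 -248.4   42. ] NoneTraceback (most recent call last):
  File "<stdin>", line 13, in <module>
cv2.error: OpenCV(4.12.0) /io/opencv/modules/imgproc/src/shapedescr.cpp:201: error: (-215:Assertion failed) count >= 0 && (depth == CV_32F || depth == CV_32S) in function 'minEnclosingCircle'
```

Request:
{"method": "carry_out", "body": {"targets": [{"dp":[-12,-6,20]},{"dp":[-22.7,-11.6,60]},{"dp":[-22.7,-11.6,100]},{"dp":[-22.7,-11.6,130]},{"dp":[-22.7,-11.6,150]},{"dp":[-22.7,-11.6,165]},{"dp":[-22.7,-11.6,174]},{"dp":[-22.7,-11.6,174]},{"dp":[-22.7,-11.6,174]}], "fingers": -0.2, "grip_force": 30}}

```text
schema error: expected keys dp, yaw
```

```bash
python3 - <<'E'
from h import *
s=r.sense(); print(s["clock"],s["eef_pos"],s["tcp_rot"],s["contact_force"],s["opening"])
cv2.imwrite("pics/w2.png",r.grab_frame("wrist")[:,:,::-1])
E
```

```text
1.525 [ 476.26395443 -256.23913292  239.26682286] [ 3.14149932e+00  6.69776450e-05 -7.26382432e-01] [ 0.19300029 -0.13798715 -0.30984494] 1.0006646131168484
```

View pics/w2.png

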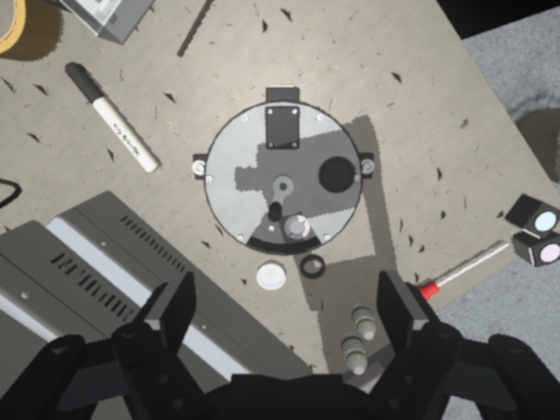

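The picture is unchanged because the call was refused: every row needs a yaw value. I'll send it again with yaw.

Request:
{"method": "carry_out", "body": {"targets": [{"dp":[-12,-6,20],"yaw":0},{"dp":[-22.7,-11.6,60],"yaw":0},{"dp":[-22.7,-11.6,100],"yaw":0},{"dp":[-22.7,-11.6,130],"yaw":0},{"dp":[-22.7,-11.6,150],"yaw":0},{"dp":[-22.7,-11.6,165],"yaw":0},{"dp":[-22.7,-11.6,174],"yaw":0},{"dp":[-22.7,-11.6,174],"yaw":0},{"dp":[-22.7,-11.6,174],"yaw":0}], "fingers": -0.2, "grip_force": 30}}

```text
clock: 2.7
eef_pos: [468.0, -231.8, 65.9]
tcp_rot: [-3.141, -0.001, -0.725]
contact_force: [0.6, -0.0, 0.1]
opening: 0.402
grasp_force: 0.0
```

```bash
python3 - <<'E'
from h import *
s=r.sense(); print(s["clock"],s["eef_pos"],s["tcp_rot"],s["contact_force"],s["opening"])
cv2.imwrite("pics/w3.png",r.grab_frame("wrist")[:,:,::-1])
E
```

```text
2.7 [ 468.00799475 -231.8305246    65.90148693] [-3.14131090e+00 -9.87104037e-04 -7.25100952e-01] [ 0.55625767 -0.04514197  0.12101387] 0.40174330280859666
```

View pics/w3.png

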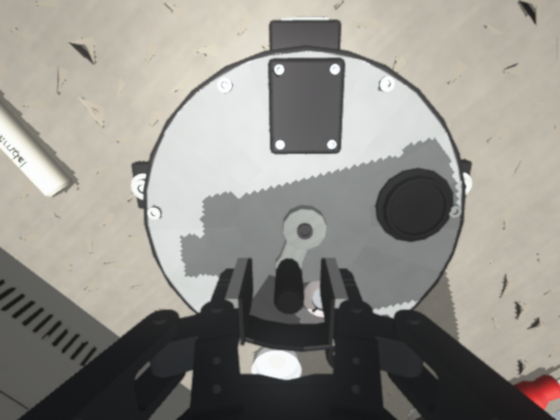

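The knob is at about (288,287), midway between the fingertips at x≈247 and x≈328. I'll close on it.

Request:
{"method": "carry_out", "body": {"targets": [{"dp":[0,0,0],"yaw":0},{"dp":[0,0,0],"yaw":0},{"dp":[0,0,0],"yaw":0},{"dp":[0,0,0],"yaw":0},{"dp":[0,0,0],"yaw":0},{"dp":[0,0,0],"yaw":0},{"dp":[0,0,0],"yaw":0}], "fingers": -1, "grip_force": 30}}

```text
clock: 3.62
eef_pos: [468.2, -231.9, 65.9]
tcp_rot: [-3.141, -0.001, -0.725]
contact_force: [0.3, -0.4, 5.8]
opening: 0.151
grasp_force: 29.9
```

```bash
python3 - <<'E'
from h import *
s=r.sense(); print(s)
w=r.get_calibration("wrist"); print(plane(w,(305.5,230.5),54))
# circle tables in tool axes from knob at unit angle a0, direction
E
```

```text
{'clock': 3.625, 'qpos': array([-4.62710984e-01,  4.33008658e-01,  1.98455776e+00,  2.09143212e-05,
        7.22595073e-01,  1.83308349e+00]), 'qvel': array([-8.77069808e-05, -3.19181541e-05,  1.17316011e-04,  6.81754570e-05,
        1.42259412e-04, -1.28593693e-03]), 'joint_efforts': array([ 9.02132189e-03, -5.12258363e+01, -2.09131569e+01, -7.22207827e-03,
       -3.11959558e-02,  3.58820216e-04]), 'eef_pos': array([ 468.19118564, -231.86625966,   65.91588337]), 'tcp_rot': array([-3.14120819e+00, -1.37862756e-03, -7.25014094e-01]), 'contact_force': array([ 0.29185385, -0.37121307,  5.84953935]), 'wrist_torque': array([ 0.00618127,  0.0353597 , -0.01199311]), 'grasp_force': 29.899231139570475, 'opening': 0.15114537061612449}
[ 478.9730862  -253.44846323   54.        ]
```

Holding the knob. I'll compute the circle waypoints for turning negatively, so the nearest cell passes the seal first.

```bash
cat > circ.py <<'E'
import numpy as np, sys
a0,step,n=map(float,sys.argv[1:4])
f=lambda a:24*np.array([np.cos(np.radians(a)),-np.sin(np.radians(a))])
for i in range(1,int(n)+1): print((f(a0+step*i)-f(a0)).round(1), end=" ")
print("tangent in world(deg):", a0+step*n-41.5+90*np.sign(step))
E
python3 circ.py 157 -3 5; python3 circ.py 142 -5 12; python3 circ.py 82 -5 12
```

```text
[ 0.5 -1.1] [ 1.1 -2.3] [ 1.7 -3.3] [ 2.4 -4.4] [ 3.2 -5.4] tangent in world(deg): 10.5
[ 1.4 -1.6] [ 2.9 -3.1] [ 4.5 -4.4] [ 6.2 -5.6] [ 8.  -6.6] [ 9.9 -7.5] [11.9 -8.2] [13.9 -8.7] [16. -9.] [18.1 -9.2] [20.2 -9.2] [22.3 -9. ] tangent in world(deg): -49.5
[2.1 0.4] [4.1 0.9] [6.  1.7] [7.9 2.6] [9.7 3.6] [11.4  4.9] [13.   6.2] [14.5  7.7] [15.8  9.3] [17. 11.] [18.  12.9] [18.9 14.8] tangent in world(deg): -109.5
```

Request:
{"method": "carry_out", "body": {"targets": [{"dp":[0.5,-1.1,0],"yaw":0},{"dp":[1.1,-2.3,0],"yaw":0},{"dp":[1.7,-3.3,0],"yaw":0},{"dp":[2.4,-4.4,0],"yaw":0},{"dp":[3.2,-5.4,0],"yaw":0}]}}

```text
clock: 4.25
eef_pos: [474.0, -229.9, 65.9]
tcp_rot: [-3.141, -0.001, -0.725]
contact_force: [-1.3, -0.3, 6.5]
opening: 0.148
grasp_force: 30.0
```

Request:
{"method": "carry_out", "body": {"targets": [{"dp":[1.4,-1.6,0],"yaw":0},{"dp":[2.9,-3.1,0],"yaw":0},{"dp":[4.5,-4.4,0],"yaw":0},{"dp":[6.2,-5.6,0],"yaw":0},{"dp":[8.0,-6.6,0],"yaw":0},{"dp":[9.9,-7.5,0],"yaw":0},{"dp":[11.9,-8.2,0],"yaw":0},{"dp":[13.9,-8.7,0],"yaw":0},{"dp":[16.0,-9.0,0],"yaw":0},{"dp":[18.1,-9.2,0],"yaw":0},{"dp":[20.2,-9.2,0],"yaw":0},{"dp":[22.3,-9.0,0],"yaw":0}]}}

```text
clock: 5.75
eef_pos: [496.8, -237.8, 65.9]
tcp_rot: [-3.141, -0.001, -0.725]
contact_force: [0.3, 1.1, 7.5]
opening: 0.148
grasp_force: 30.0
```

Request:
{"method": "carry_out", "body": {"targets": [{"dp":[2.1,0.4,0],"yaw":0},{"dp":[4.1,0.9,0],"yaw":0},{"dp":[6.0,1.7,0],"yaw":0},{"dp":[7.9,2.6,0],"yaw":0},{"dp":[9.7,3.6,0],"yaw":0},{"dp":[11.4,4.9,0],"yaw":0},{"dp":[13.0,6.2,0],"yaw":0},{"dp":[14.5,7.7,0],"yaw":0},{"dp":[15.8,9.3,0],"yaw":0},{"dp":[17.0,11.0,0],"yaw":0},{"dp":[18.0,12.9,0],"yaw":0},{"dp":[18.9,14.8,0],"yaw":0}]}}

```text
clock: 7.25
eef_pos: [501.6, -260.8, 65.8]
tcp_rot: [-3.14, -0.001, -0.725]
contact_force: [3.5, 4.4, 4.3]
opening: 0.145
grasp_force: 29.9
```

```bash
python3 circ.py 22 -5 12; python3 circ.py -38 -5 12;python3 circ.py -98 -5 12
```

```text
[0.7 2. ] [1.2 4. ] [1.6 6.1] [1.7 8.2] [ 1.7 10.2] [ 1.5 12.3] [ 1.1 14.4] [ 0.6 16.4] [-0.2 18.4] [-1.1 20.3] [-2.1 22.1] [-3.3 23.8] tangent in world(deg): -169.5
[-1.4  1.6] [-2.9  3.1] [-4.5  4.4] [-6.2  5.6] [-8.   6.6] [-9.9  7.5] [-11.9   8.2] [-13.9   8.7] [-16.   9.] [-18.1   9.2] [-20.2   9.2] [-22.3   9. ] tangent in world(deg): -229.5
[-2.1 -0.4] [-4.1 -0.9] [-6.  -1.7] [-7.9 -2.6] [-9.7 -3.6] [-11.4  -4.9] [-13.   -6.2] [-14.5  -7.7] [-15.8  -9.3] [-17. -11.] [-18.  -12.9] [-18.9 -14.8] tangent in world(deg): -289.5
```

Request:
{"method": "carry_out", "body": {"targets": [{"dp":[0.3,1.0,0],"yaw":0},{"dp":[0.7,2.0,0],"yaw":0}]}}

```text
clock: 7.5
eef_pos: [500.8, -263.0, 65.8]
tcp_rot: [-3.14, -0.001, -0.725]
contact_force: [3.8, 4.7, 4.7]
opening: 0.15
grasp_force: 29.9
```

Request:
{"method": "carry_out", "body": {"targets": [{"dp":[0.3,1.0,0],"yaw":0},{"dp":[0.5,2.0,0],"yaw":0}]}}

```text
clock: 7.75
eef_pos: [500.0, -264.7, 65.8]
tcp_rot: [-3.14, -0.001, -0.726]
contact_force: [4.6, 5.4, 3.9]
opening: 0.151
grasp_force: 29.8
```

Request:
{"method": "carry_out", "body": {"targets": [{"dp":[0.2,1.0,0],"yaw":0},{"dp":[0.4,2.1,0],"yaw":0}]}}

```text
clock: 8.0
eef_pos: [498.4, -267.2, 65.9]
tcp_rot: [-3.141, -0.001, -0.725]
contact_force: [2.0, 0.4, 7.6]
opening: 0.149
grasp_force: 30.1
```

Request:
{"method": "carry_out", "body": {"targets": [{"dp":[0.1,1.0,0],"yaw":0},{"dp":[0.1,2.1,0],"yaw":0}]}}

```text
clock: 8.25
eef_pos: [497.0, -269.1, 65.9]
tcp_rot: [-3.141, -0.002, -0.725]
contact_force: [0.7, 0.6, 6.4]
opening: 0.149
grasp_force: 30.0
```

The drag was 5 to 7 N at knob angle about 24 down to 14°, then dropped, so this is the bad cell (centred under the seal at knob angle about 22.5°). I'll carry on to about 202.5° (-157.5°).

```bash
python3 circ.py 2 -7 12; python3 circ.py -82 -6.3 12
```

```text
[-0.1  2.9] [-0.5  5.8] [-1.3  8.7] [-2.4 11.4] [-3.9 13.9] [-5.6 16.3] [-7.6 18.4] [-9.9 20.3] [-12.3  21.8] [-15.   23.1] [-17.8  24. ] [-20.6  24.6] tangent in world(deg): -213.5
[-2.6  0.2] [-5.3  0.2] [-7.9 -0.2] [-10.4  -0.8] [-12.9  -1.8] [-15.3  -2.9] [-17.5  -4.4] [-19.5  -6. ] [-21.4  -7.9] [-23. -10.] [-24.4 -12.2] [-25.5 -14.6] tangent in world(deg): -289.1
```

Request:
{"method": "carry_out", "body": {"targets": [{"dp":[-0.1,2.9,0],"yaw":0},{"dp":[-0.5,5.8,0],"yaw":0},{"dp":[-1.3,8.7,0],"yaw":0},{"dp":[-2.4,11.4,0],"yaw":0},{"dp":[-3.9,13.9,0],"yaw":0},{"dp":[-5.6,16.3,0],"yaw":0},{"dp":[-7.6,18.4,0],"yaw":0},{"dp":[-9.9,20.3,0],"yaw":0},{"dp":[-12.3,21.8,0],"yaw":0},{"dp":[-15.0,23.1,0],"yaw":0},{"dp":[-17.8,24.0,0],"yaw":0},{"dp":[-20.6,24.6,0],"yaw":0}]}}

```text
clock: 9.75
eef_pos: [465.3, -273.7, 65.9]
tcp_rot: [-3.141, -0.002, -0.725]
contact_force: [2.4, 1.6, 6.3]
opening: 0.154
grasp_force: 30.0
```

Request:
{"method": "carry_out", "body": {"targets": [{"dp":[-2.6,0.2,0],"yaw":0},{"dp":[-5.3,0.2,0],"yaw":0},{"dp":[-7.9,-0.2,0],"yaw":0},{"dp":[-10.4,-0.8,0],"yaw":0},{"dp":[-12.9,-1.8,0],"yaw":0},{"dp":[-15.3,-2.9,0],"yaw":0},{"dp":[-17.5,-4.4,0],"yaw":0},{"dp":[-19.5,-6.0,0],"yaw":0},{"dp":[-21.4,-7.9,0],"yaw":0},{"dp":[-23.0,-10.0,0],"yaw":0},{"dp":[-24.4,-12.2,0],"yaw":0},{"dp":[-25.5,-14.6,0],"yaw":0}]}}

```text
clock: 11.25
eef_pos: [455.7, -246.0, 65.8]
tcp_rot: [3.141, -0.001, -0.725]
contact_force: [-0.0, -1.1, 6.8]
opening: 0.15
grasp_force: 30.1
```

Let go and rise, then check the window.

Request:
{"method": "carry_out", "body": {"targets": [{"dp":[0,0,0],"yaw":0},{"dp":[0,0,0],"yaw":0},{"dp":[0,0,0],"yaw":0},{"dp":[0,0,0],"yaw":0},{"dp":[0,0,-10],"yaw":0},{"dp":[0,0,-40],"yaw":0},{"dp":[0,0,-80],"yaw":0},{"dp":[0,0,-110],"yaw":0},{"dp":[0,0,-120],"yaw":0},{"dp":[0,0,-120],"yaw":0},{"dp":[0,0,-120],"yaw":0}], "fingers": -0.2}}

```text
clock: 12.62
eef_pos: [454.5, -245.1, 184.1]
tcp_rot: [3.141, 0.002, -0.725]
contact_force: [0.0, 0.6, 0.4]
opening: 0.397
grasp_force: 0.0
```

```bash
python3 - <<'E'
from h import *
s=r.sense(); print(s["clock"],s["eef_pos"],s["contact_force"],s["opening"])
w=r.get_calibration("wrist"); im=r.grab_frame("wrist")[:,:,::-1]
np.save("w4.npy",w,allow_pickle=True)
x,y=proj(w,[[478.2,-253.6,40]])[0]; print(x,y)
x0,y0=int(max(0,x-75)),int(max(0,y-20)); print(x0,y0)
cv2.imwrite("pics/w4c.png",cv2.resize(im[y0:y0+140,x0:x0+160],None,fx=4,fy=4,interpolation=cv2.INTER_CUBIC))
E
```

```text
12.625 [ 454.54916378 -245.12237619  184.12213095] [0.04671616 0.59378755 0.42161749] 0.3969172833261292
276.20749474152 171.96041980350054
201 151
```

View pics/w4c.png

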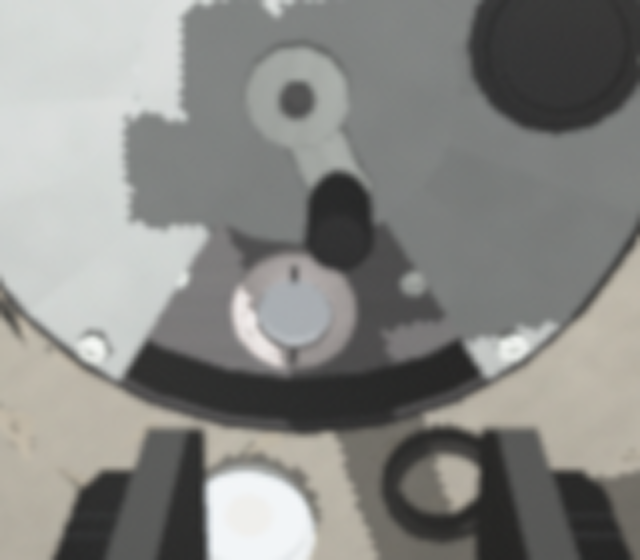

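The cell's glass is at (274.5,229.5) in full-image pixels and the hub at (275.3,175.5), so the cell stands almost mid-window. Locating it.

```bash
python3 - <<'E'
from h import *
w=np.load("w4.npy",allow_pickle=True).item()
h=plane(w,(201+297/4,151+98/4),54); c=plane(w,(201+294/4,151+314/4),32)
d=c-h; print(h,c,np.hypot(*d[:2]),np.degrees(np.arctan2(d[1],d[0]))+41.4)
u=np.radians(-41.4); print("win", np.array([478,-253.7])-58*np.array([np.cos(u),np.sin(u)]))
s=r.sense(); y=s["tcp_rot"][2]; D=c[:2]-s["eef_pos"][:2]
for P in (c[:2],np.array([478,-253.7])-58*np.array([np.cos(u),np.sin(u)])):
    D=P-s["eef_pos"][:2]; print(D@[np.cos(y),np.sin(y)],D@[np.sin(y),-np.cos(y)])
E
```

```text
[ 478.45052191 -253.28464199   54.        ] [ 436.0322867  -212.93317318   32.        ] 58.54526208958566 177.830383151552
win [ 434.49355796 -215.34391181]
-35.211752293234184 -11.835672950942524
-34.76479255266334 -9.010858997511125
```

Request:
{"method": "carry_out", "body": {"targets": [{"dp":[-18,-6,0],"yaw":0},{"dp":[-35,-11,0],"yaw":0},{"dp":[-35,-11,15],"yaw":0},{"dp":[-35,-11,40],"yaw":0},{"dp":[-35,-11,70],"yaw":0},{"dp":[-35,-11,95],"yaw":0},{"dp":[-35,-11,115],"yaw":0},{"dp":[-35,-11,128],"yaw":0},{"dp":[-35,-11,135],"yaw":0},{"dp":[-35,-11,138],"yaw":0},{"dp":[-35,-11,138],"yaw":0},{"dp":[-35,-11,138],"yaw":0}], "fingers": -1}}

```text
clock: 14.18
eef_pos: [436.7, -214.2, 47.8]
tcp_rot: [-3.141, -0.001, -0.725]
contact_force: [0.2, 0.7, -0.6]
opening: 0.001
grasp_force: 0.0
```

```bash
python3 - <<'E'
from h import *
s=r.sense(); print(s["eef_pos"],s["contact_force"],s["opening"])
cv2.imwrite("pics/w5.png",r.grab_frame("wrist")[120:400,140:420,::-1])
E
```

```text
[ 436.67444439 -214.22559843   47.76660938] [ 0.21371405  0.6915528  -0.55956912] 0.0006005958962404686
```

View pics/w5.png

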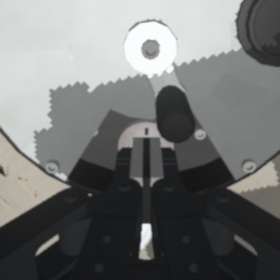

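The shut tips are over the cell at crop (146,150), clear of the knob at (175,112). I'll go down in small steps.

Request:
{"method": "carry_out", "body": {"targets": [{"dp":[0,0,2],"yaw":0},{"dp":[0,0,4],"yaw":0},{"dp":[0,0,5],"yaw":0},{"dp":[0,0,5.5],"yaw":0},{"dp":[0,0,6],"yaw":0},{"dp":[0,0,6],"yaw":0},{"dp":[0,0,6],"yaw":0}]}}

```text
clock: 15.1
eef_pos: [436.4, -214.1, 41.3]
tcp_rot: [-3.142, -0.0, -0.725]
contact_force: [-0.1, 0.6, -0.2]
opening: 0.0
grasp_force: 0.0
```

Request:
{"method": "carry_out", "body": {"targets": [{"dp":[0,0,0.3],"yaw":0},{"dp":[0,0,0.6],"yaw":0},{"dp":[0,0,0.6],"yaw":0}]}}

```text
clock: 15.48
eef_pos: [436.4, -214.1, 40.8]
tcp_rot: [-3.142, -0.0, -0.725]
contact_force: [0.1, -0.8, 1.9]
opening: -0.003
grasp_force: 0.9
```

Request:
{"method": "carry_out", "body": {"targets": [{"dp":[0,0,0.3],"yaw":0},{"dp":[0,0,0.6],"yaw":0},{"dp":[0,0,0.6],"yaw":0}]}}

```text
clock: 15.85
eef_pos: [436.4, -214.1, 40.3]
tcp_rot: [-3.142, -0.0, -0.725]
contact_force: [-1.0, 0.5, 6.1]
opening: 0.001
grasp_force: 3.0
```

Request:
{"method": "carry_out", "body": {"targets": [{"dp":[0,0,0.3],"yaw":0},{"dp":[0,0,0.5],"yaw":0},{"dp":[0,0,0.5],"yaw":0}]}}

```text
clock: 16.23
eef_pos: [436.5, -214.1, 39.9]
tcp_rot: [-3.142, -0.0, -0.725]
contact_force: [-1.7, 0.4, 9.2]
opening: 0.003
grasp_force: 4.2
```

Request:
{"method": "carry_out", "body": {"targets": [{"dp":[0,0,0.3],"yaw":0},{"dp":[0,0,0.5],"yaw":0},{"dp":[0,0,0.5],"yaw":0}]}}

```text
clock: 16.6
eef_pos: [436.5, -214.1, 39.5]
tcp_rot: [-3.141, -0.0, -0.725]
contact_force: [-1.2, 1.9, 9.2]
opening: -0.006
grasp_force: 4.3
```

Request:
{"method": "carry_out", "body": {"targets": [{"dp":[0,0,0.3],"yaw":0},{"dp":[0,0,0.5],"yaw":0},{"dp":[0,0,0.5],"yaw":0}]}}

```text
clock: 16.98
eef_pos: [436.4, -214.1, 38.9]
tcp_rot: [-3.142, -0.0, -0.725]
contact_force: [-1.6, 0.4, 9.1]
opening: -0.001
grasp_force: 4.3
```

Request:
{"method": "carry_out", "body": {"targets": [{"dp":[0,0,0.3],"yaw":0},{"dp":[0,0,0.5],"yaw":0},{"dp":[0,0,0.5],"yaw":0}]}}

```text
clock: 17.35
eef_pos: [436.5, -214.1, 38.5]
tcp_rot: [-3.141, -0.0, -0.725]
contact_force: [-1.9, 1.1, 9.1]
opening: -0.004
grasp_force: 4.3
```

Request:
{"method": "carry_out", "body": {"targets": [{"dp":[0,0,0.3],"yaw":0},{"dp":[0,0,0.5],"yaw":0},{"dp":[0,0,0.5],"yaw":0}]}}

```text
clock: 17.73
eef_pos: [436.5, -214.1, 38.0]
tcp_rot: [-3.141, -0.0, -0.725]
contact_force: [-1.8, -0.2, 8.5]
opening: -0.001
grasp_force: 4.3
```

Request:
{"method": "carry_out", "body": {"targets": [{"dp":[0,0,0.2],"yaw":0},{"dp":[0,0,0.4],"yaw":0},{"dp":[0,0,0.4],"yaw":0}]}}

```text
clock: 18.1
eef_pos: [436.5, -214.1, 37.6]
tcp_rot: [-3.142, -0.0, -0.725]
contact_force: [-1.9, 1.1, 8.1]
opening: -0.002
grasp_force: 4.3
```

Request:
{"method": "carry_out", "body": {"targets": [{"dp":[0,0,0.2],"yaw":0},{"dp":[0,0,0.4],"yaw":0},{"dp":[0,0,0.4],"yaw":0}]}}

```text
clock: 18.48
eef_pos: [436.5, -214.1, 37.2]
tcp_rot: [-3.141, -0.0, -0.725]
contact_force: [-1.0, 1.3, 8.5]
opening: -0.001
grasp_force: 4.3
```

Request:
{"method": "carry_out", "body": {"targets": [{"dp":[0,0,0.2],"yaw":0},{"dp":[0,0,0.3],"yaw":0},{"dp":[0,0,0.3],"yaw":0}]}}

```text
clock: 18.85
eef_pos: [436.5, -214.1, 36.9]
tcp_rot: [-3.141, -0.0, -0.725]
contact_force: [-1.7, 1.2, 10.6]
opening: -0.0
grasp_force: 4.9
```

Request:
{"method": "carry_out", "body": {"targets": [{"dp":[0,0,0.2],"yaw":0},{"dp":[0,0,0.3],"yaw":0},{"dp":[0,0,0.3],"yaw":0}]}}

```text
clock: 19.23
eef_pos: [436.5, -214.1, 36.7]
tcp_rot: [-3.141, -0.0, -0.725]
contact_force: [-1.7, 2.4, 10.7]
opening: -0.003
grasp_force: 5.8
```

Request:
{"method": "carry_out", "body": {"targets": [{"dp":[0,0,0.2],"yaw":0},{"dp":[0,0,0.3],"yaw":0},{"dp":[0,0,0.3],"yaw":0}]}}

```text
clock: 19.6
eef_pos: [436.6, -214.1, 36.6]
tcp_rot: [-3.141, -0.0, -0.725]
contact_force: [-3.4, 1.6, 13.1]
opening: 0.0
grasp_force: 6.7
```

The force is now rising steadily after about 3 mm of travel at a constant 9 N, so the cell is on its stop. Retreating.

Request:
{"method": "carry_out", "body": {"targets": [{"dp":[0,0,-2],"yaw":0},{"dp":[0,0,-12],"yaw":0},{"dp":[0,0,-40],"yaw":0},{"dp":[0,0,-80],"yaw":0},{"dp":[0,0,-120],"yaw":0},{"dp":[0,0,-150],"yaw":0},{"dp":[0,0,-150],"yaw":0},{"dp":[0,0,-150],"yaw":0},{"dp":[0,0,-150],"yaw":0}]}}

```text
clock: 20.72
eef_pos: [435.6, -213.7, 184.8]
tcp_rot: [3.141, 0.002, -0.725]
contact_force: [1.0, 0.7, 0.0]
opening: 0.006
grasp_force: 0.0
```

```bash
python3 - <<'E'
from rig import r
s=r.sense(); print(s["clock"],s["eef_pos"],s["contact_force"]); print(r.sign_off())
E
```

```text
20.725 [ 435.61519204 -213.69704243  184.76521546] [0.99967958 0.70570614 0.03231667]
the job is handed in; nothing more can be done
None
```

I found the rubbing cell by feel, brought it to the loading window, pressed it onto its stop at about 13 N and handed the job in at 20.7 s; I did not turn the wheel again to check the drag, and the hand-in gave no verdict.

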